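# Set the slab roller's star wheel to its start mark

## Robot

A 7-joint arm with a two-finger parallel gripper is mounted at the origin on a cart in front of the work surface, level with it; the furniture and walls round the work are solid. World frame = base frame: x ahead of the robot, y to its left, z up, the work surface at z = 0. Lengths are in m, angles in degrees, forces in N, time in s.
With the tool pointing down it reaches from about 0.35 to 0.9 m from the base axis. Payload 8.1 kg.
Tool frame: the origin (TCP) lies at the very end of the fingers, on their centre line; the grasp point (between the pads) lies 19 mm behind it (robot.grasp_offset is the distance from the TCP to the grasp point, in m); z points along the fingers, y is the direction in which the jaws open and shut (so a half turn about z gives the same grasp; the last joint's range is limited). The gripper opens to 92 mm and grips with 3 to 60 N. Pads are 19 mm wide; open, the fingers measure 130 mm over their backs; the gripper's body (75 mm by 190 mm) begins 47 mm behind the grasp point.
Start: joints at [68.319, 24.895, 1.432, 90.138, -0.665, 64.973, -4.303], TCP at [0.17, -0.601, 0.227] pointing down, gripper open.
Joint ranges: [-149.89, 149.89], [-25.12, 119.58], [-72.63, 75.52], [4.76, 147.25], [-75.54, 255.54], [6.69, 114.76], [-157.13, 157.13]. Speed limits (degrees/s): [127.2, 127.2, 172.46, 172.46, 180, 180, 180].

## Interface

Orientations are given as [roll, pitch, yaw] about the fixed x, y, z axes, in that order (R = Rz(yaw) Ry(pitch) Rx(roll)).
In Python, from bench import robot gives the robot as it stands. The module is installed in compiled form; this text tells all that it offers.
- The arm moves only by the tool arm_command, never from a script. Its argument "deltas" is a list of rows, each a list of 5 numbers: the opening, from 0 (shut) to 1 (fully open), then the shift along the tool's x, y, z in m, then the turn about the tool's z in units of 8 degrees (1.0 is 8 degrees). A call has 1 to 12 rows; each row shifts and turns the pose as measured when the row begins, along the tool's axes as they then stand; what a row does not reach is not made up. A row lasts 1/8 s, in which the tool goes at most 62.5 mm and 10.7 degrees, less where a joint would pass 70% of its speed; a pose out of reach is approached as far as the arm can. A call is refused whole if a number of a shift passes 0.0625 or a number of a turn 1, either way. A call with a gripper value outside its range is refused whole. The fingers move at their own pace and stop on an object; "squeeze" is the grip in N (left out, the last holds). Time passes only in rows, so rows that do not move let the fingers close. It gives the time, the measured TCP pose, the force and the opening at its end, in the units of the state.
- robot.observe(): the state, without advancing time (a new reading comes with each control period).
- robot.capture(name): name is "side" or "top" or "wrist"; returns a dict with "pixels" (384x512x3 uint8, blue, green, red), "z_map" (384x512 float32, m along the optical axis (not along the pixel's ray), 0 where there is no reading), "K" (3x3 intrinsics, pixels), "rvec" (rotation vector, rad) and "tvec" (3), from world to camera coordinates, as OpenCV has them. Camera axes: x right, y down, z forward; pixel columns grow to the right and rows downward; lengths in m; the calibration is good to about 2 mm. A picture is of the moment at which its call begins.
- robot.finish_job(): hands the job in, once; it reports no verdict.
The state is a dict: "time": time; "joints": joint angles; "qvel": joint speeds; "joint_efforts": joint torques, N m; "ee_pos": TCP position; "eef_rot": TCP orientation; "contact_force": force on the tool from outside, world axes, zero at the start; "moment": the same for the moment, N m; "opening": finger opening in m.
Only numpy, scipy, OpenCV 4.12 (cv2) and the standard library are available. Lean on these libraries where they do the work, as an engineer would, in place of code of your own. Each camera call takes 0.05 s, during which the arm holds its last target.

## Task

Set the slab roller back to its start mark: turn the five-spoked star wheel on its left side by pushing its spokes one after another with the fingertips, either way round, until the red spoke points straight up in line with the brass pointer, then take the hand away. Push gently without gripping anything, do not shift or lift the slab roller, and leave everything else on the table where it lies.

Things in the scene. Friction and masses are not known exactly. Their poses are not given: they have to be found in the camera images.
- star_wheel (a joint): wheel angle, rad: 0 (or any whole turn, such as 6.283) with the red spoke straight up; grows as the top of the wheel moves along the slab roller's +x, away from the robot. Turns endlessly either way, stiffly (about 0.2 N m: 2 to 3 N at a grip), and stays where it is left
- hub (a point): centre of the star wheel, on its axle in the plane of the spokes, 130 mm above the table; axes as slab_roller, not turning. Five spokes 72 degrees apart turn in this frame's x-z plane, no rim round them: each a steel bar 11 mm thick with a plastic grip 20 mm thick from 62 to 115 mm out, one red, four black
- red_tip (a point): outer end of the red grip, 115 mm from the hub centre; turns with the wheel, its z axis points outward along the red spoke, y along the axle. A spoke leaning more than about 40 degrees toward the upright finger that pushes it sideways can jam against it; nearer upright, or past it, spokes push easily
- slab_roller: tabletop clay slab roller standing loose, 5 kg: wooden base 240 (x) x 170 (y) mm, green cheeks 160 mm high at y = -70 and +70, steel rollers between, feed tables 100 mm high. Origin: centre of underside; z up, +x away from the robot. Star wheel on its +y (left) side, plane at y = +115. Brass pointer above the axle at x = 0, y = +78, tip 184 mm high, marks straight up
- slip_cup: small grey-brown clay cup, 65 mm across, 47 mm high; a bystander, origin at the centre of its underside
- cork_block: mottled brown cork block, 58x55x22 mm; a bystander, origin at the centre of its underside
- wood_mallet: small turned wooden mallet lying down, 150x93x35 mm; a bystander, origin at the centre of its underside
- loop_tool: loop tool with dark handle and wire loop, 47x149x12 mm; a bystander, origin at the centre of its underside
- teapot_lid: dark brown teapot lid with knob, 80 mm across, 34 mm high; a bystander, origin at the centre of its underside
- bamboo_point: pointed bamboo stick lying down, 88x102x6 mm; a bystander, origin at the centre of its underside

How it is judged (in metres and radians):
At the end, for the whole second after the job is handed in: The red spoke points straight up within 0.10 rad (about 6 degrees) with the wheel at rest; the slab roller stands upright within 30 mm of where it stood, and every bystander lies within 30 mm of where it lay (angle between red_tip's own z axis and vertical below 0.1 rad and velocity of joint star_wheel between -0.05 and 0.05 rad/s and angle between slab_roller's own z axis and vertical below 0.03 rad and distance of each of slab_roller, slip_cup, cork_block, wood_mallet, loop_tool, teapot_lid, bamboo_point from where it was at the start of the episode below 0.03 m); the robot touches nothing.
It fails at once if the slab roller is shoved more than 30 mm, lifted or tipped (distance of slab_roller from where it was at the start of the episode above 0.03 m or height (world z) of slab_roller above 0.01 m or angle between slab_roller's own z axis and vertical above 0.1 rad).
It fails at once if the wheel is gripped hard or struck: fingers press on it with more than 40 N (contact force between the fingers and star_wheel above 40 N).
It fails at once if a bystander is moved more than 30 mm or lifted off the table (distance of any of slip_cup, cork_block, wood_mallet, loop_tool, teapot_lid, bamboo_point from where it was at the start of the episode above 0.03 m or height (world z) of any of slip_cup, cork_block, wood_mallet, loop_tool, teapot_lid, bamboo_point above 0.015 m).
It also fails if it takes over 58 s, if anything falls off the work surface, if the arm or the gripper's body presses on something with over 40 N, if the wrist force passes 120 N, or if a joint passes its speed limit or range.

## Working session

There is one attempt and no reset: what is moved stays moved. The work goes in short steps, Python scripts to look and compute and a tool call to move; the robot and the scene stay as the last step left them, time stands still between calls to the robot, and variables do not carry over. Pictures are saved under pics/ and viewed, and the job is handed in when it is done.

Besides the shell and the picture viewer there is one more tool, called after ">>>" as a command line: name --pt "numbers of a row" for each row, then --argument value for the rest. arm_command: Moves the arm, as the interface text tells. Its arguments: {"type":"object","properties":{"deltas":{"type":"array","items":{"type":"array","items":{"type":"number"}}},"squeeze":{"type":"number"}},"required":["deltas"]}

```bash
mkdir -p pics
cat > h.py <<'E'
import numpy as np, cv2
from bench import robot
def cap(n,f):
    d=robot.capture(n); cv2.imwrite('pics/'+f,d['pixels']); np.savez('pics/'+f+'.npz',**d); return d
def load(f): return dict(np.load('pics/'+f+'.npz'))
def world(d):
    R=cv2.Rodrigues(d['rvec'])[0];t=np.array(d['tvec']).reshape(3)
    z=d['z_map'];v,u=np.mgrid[:z.shape[0],:z.shape[1]]
    K=d['K'];P=np.stack([(u-K[0,2])*z/K[0,0],(v-K[1,2])*z/K[1,1],z],-1)
    W=(P-t)@R; W[z==0]=np.nan
    return W
E
python3 - <<'E'
from h import *
for n in ['side','top','wrist']:
    d=cap(n,n+'0.png'); R=cv2.Rodrigues(d['rvec'])[0]; print(n,-R.T@np.array(d['tvec']).reshape(3),R[2])
s=robot.observe();print(s)
E
```

```text
side [0.11277659 0.61194412 0.97973448] [ 0.35248969 -0.68188258 -0.6409268 ]
top [ 0.46799434 -0.23752163  1.12472011] [ 0.08447999 -0.01016226 -0.99637335]
wrist [ 0.24274154 -0.57951732  0.38540588] [-0.26704743 -0.07352822 -0.96087422]
{'time': 0.15, 'joints': array([68.31868064, 24.92852075,  1.43040433, 90.17761383, -0.66494824,
       64.97284104, -4.30410626]), 'qvel': array([ 0.0875641 , -0.1348886 , -0.0961289 , -0.11727483, -0.04882135,
       -0.05053077, -0.00474516]), 'joint_efforts': array([ 2.04172007e-03, -6.68262863e+01,  9.86094140e-01, -3.14695323e+01,
       -6.04496151e-02,  3.93167732e-02,  1.31005218e-04]), 'ee_pos': array([ 0.17005798, -0.60101038,  0.22610841]), 'eef_rot': array([-1.79929585e+02,  5.98260151e-03,  1.57979705e+01]), 'contact_force': array([-0.11305149, -0.52151762, -0.46927066]), 'moment': array([ 0.07181746,  0.01672044, -0.01558456]), 'opening': 0.09157039095271112}
```

View pics/side0.png

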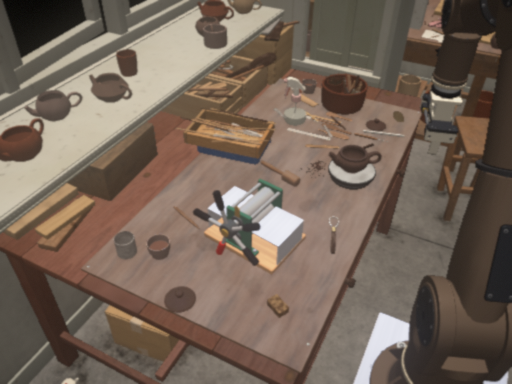

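View pics/top0.png

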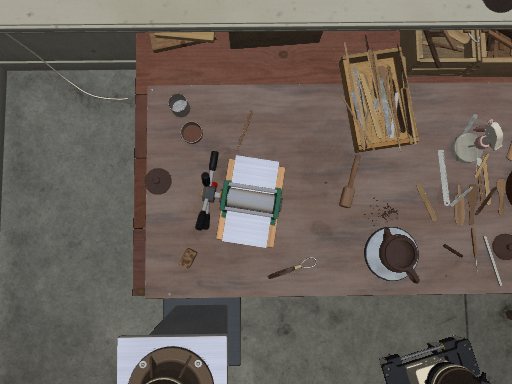

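The side view shows the wheel at about (230,228) with the red grip low, near (221,246). In the top view the wheel is edge-on at about (210,193). Next I'll measure it.

Run:
```python
from h import *
d=load('side0.png'); im=d['pixels']; c=im[165:285,160:320]; cv2.imwrite('pics/s0z.png',cv2.resize(c,(800,600),interpolation=cv2.INTER_CUBIC))
t=load('top0.png'); c2=t['pixels'][130:260,140:310]; cv2.imwrite('pics/t0z.png',cv2.resize(c2,(785,600),interpolation=cv2.INTER_CUBIC))
W=world(t)
# feed tables white: height ~.1
b=t['pixels'].astype(int)
for n,dd in (('top',t),('side',d)):
    W=world(dd);p=dd['pixels'].astype(int)
    g=(p[...,1]>p[...,2]+25)&(p[...,1]>p[...,0]+8)&(W[...,2]>.02)&(W[...,2]<.25)
    print(n,'green',g.sum(),np.nanmin(W[g],0),np.nanmax(W[g],0))
    r=(p[...,2]>p[...,1]+70)&(p[...,2]>p[...,0]+70)&(W[...,2]>.02)&(W[...,2]<.3)&(W[...,0]>.3)&(W[...,0]<.75)
    print('red',r.sum(),np.argwhere(r)[:3],W[r].mean(0) if r.sum() else 0)
    w=(p.min(-1)>150)&(abs(W[...,2]-.1)<.015)&(W[...,0]>.3)&(W[...,0]<.85)&(abs(W[...,1])<.35)
    rr=cv2.minAreaRect(W[w][:,:2].astype(np.float32)); print('white',w.sum(),rr,W[w].mean(0))
```

```text
top green 298 [ 0.47395735 -0.31767809  0.02979228] [ 0.60125821 -0.15314907  0.16390387]
red 18 [[182 213]
 [182 214]
 [182 215]] [ 0.59151185 -0.13260914  0.04815133]
white 2626 ((0.5383005142211914, -0.23677852749824524), (0.12171830236911774, 0.2396387904882431), 80.45649719238281) [ 0.53548647 -0.23605593  0.09889142]
side green 128 [ 0.48706633 -0.30977136  0.0301534 ] [ 0.59032286 -0.15316694  0.16336502]
red 43 [[241 220]
 [241 221]
 [242 219]] [ 0.58145027 -0.11749814  0.05902994]
white 1658 ((0.5414722561836243, -0.20866182446479797), (0.18852977454662323, 0.24272701144218445), 81.21534729003906) [ 0.50872394 -0.23036209  0.09951402]
```

Run:
```python
from h import *
t=load('top0.png');W=world(t)
for v,u in [(193,210),(155,213),(222,203),(130,192),(105,179),(180,158),(258,189),(270,285),(120,246)]: print((u,v),W[v,u].round(3))
d=load('side0.png');W=world(d)
for v,u in [(246,221),(257,252),(228,230)]: print((u,v),W[v,u].round(3))
```

```text
(210, 193) [ 0.556 -0.132  0.153]
(213, 155) [ 0.658 -0.138  0.139]
(203, 222) [ 0.48  -0.118  0.191]
(192, 130) [ 0.757 -0.064  0.022]
(179, 105) [ 0.84  -0.021  0.003]
(158, 180) [0.607 0.033 0.032]
(189, 258) [ 0.379 -0.057  0.025]
(285, 270) [ 0.339 -0.335  0.01 ]
(246, 120) [ 0.792 -0.226  0.002]
(221, 246) [ 0.577 -0.116  0.062]
(252, 257) [ 0.479 -0.104  0.082]
(230, 228) [ 0.545 -0.111  0.149]
```

View pics/s0z.png

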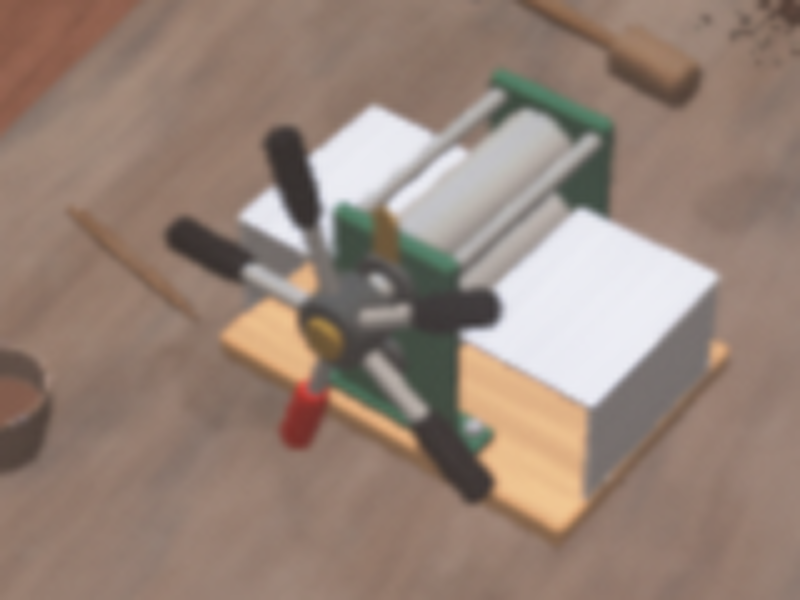

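View pics/t0z.png

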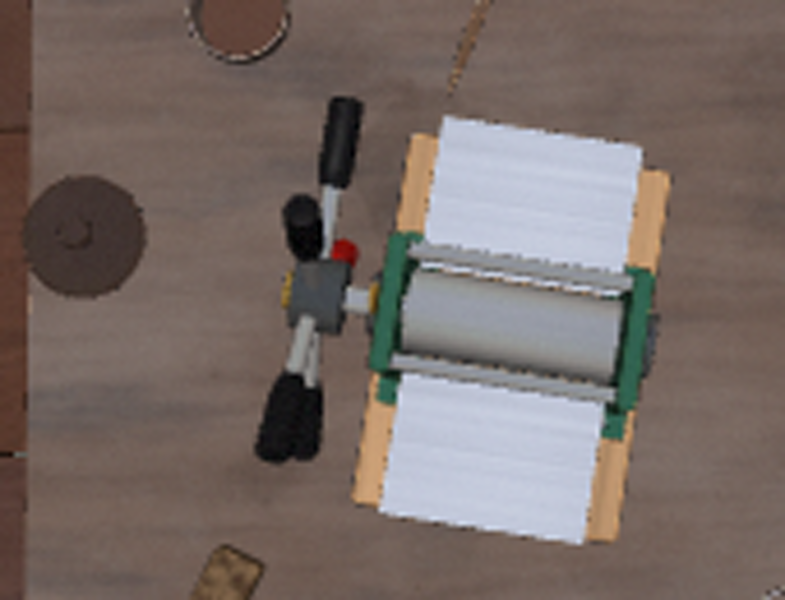

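The wheel centre is near (0.557,-0.123) and the red spoke is at about 160° from up. Next I'll refine the yaw, hub and spoke angles.

```bash
cat >> h.py <<'E'
def hubest(d):
    W=world(d);p=d['pixels'].astype(int)
    w=(p.min(-1)>150)&(abs(W[...,2]-.1)<.006)&(W[...,0]>.3)&(W[...,0]<.85)&(abs(W[...,1]+.24)<.12)
    return cv2.minAreaRect(W[w][:,:2].astype(np.float32))
def spokes(d,hub=np.array([.557,-.123,.130]),yaw=-9.5):
    a=np.radians(yaw);ex=np.array([np.cos(a),np.sin(a),0]);ey=np.array([-np.sin(a),np.cos(a),0])
    Q=world(d)-hub;p=d['pixels'].astype(int)
    x=Q@ex;y=Q@ey;z=Q[...,2];r=np.hypot(x,z);an=np.degrees(np.arctan2(x,z))
    m=(abs(y)<.025)&(r>.05)&(r<.125)&(Q[...,2]>-.115)
    red=m&(p[...,2]>p[...,1]+60)&(p[...,2]>p[...,0]+60)
    blk=m&(p.max(-1)<75)
    return x,y,z,r,an,red,blk
def report(d):
    x,y,z,r,an,red,blk=spokes(d)
    if red.any(): print('red',red.sum(),np.median(an[red]).round(1),y[red].mean().round(3))
    h=np.histogram(an[blk],bins=np.arange(-180,181,8));print('blk',[(int(b),int(c)) for c,b in zip(h[0],h[1]) if c>2])
    res=an[blk]; ph=np.angle(np.exp(1j*np.radians(res)*5).mean(),deg=True)/5
    print('black phase mod72',round(ph,1),'mean y',y[blk].mean().round(3))
E
python3 - <<'E'
from h import *
for f in ['top0.png','side0.png']:
    d=load(f);print(f,hubest(d));report(d)
E
```

```text
top0.png ((0.5383005142211914, -0.23677852749824524), (0.12171830236911774, 0.2396387904882431), 80.45649719238281)
red 19 156.5 -0.004
blk [(-132, 18), (-124, 59), (-60, 41), (-52, 107), (4, 17), (12, 80), (20, 8), (76, 27), (84, 113)]
black phase mod72 17.6 mean y -0.002
side0.png ((0.5377925038337708, -0.234948992729187), (0.12826581299304962, 0.24348729848861694), 80.20035552978516)
red 70 163.2 0.009
blk [(-132, 10), (-124, 96), (-60, 59), (-52, 51), (4, 19), (12, 83), (76, 29), (84, 61)]
black phase mod72 17.4 mean y 0.007
```

>>> arm_command --pt "0 0 0 -0.04 1" --pt "0 0 0 -0.04 1" --pt "0 0 0 0 1" --pt "0 0 0 0 0.2" --squeeze 5

```text
time: 0.65
ee_pos: [0.1696, -0.6001, 0.3066]
eef_rot: [-179.7, 0.1, -10.5]
contact_force: [-0.4, 0.8, -0.6]
opening: 0.0565
```

>>> arm_command --pt "0 0.03 -0.045 0 0" --pt "0 0.03 -0.045 0 0" --pt "0 0.03 -0.045 0 0" --pt "0 0.03 -0.045 0 0" --pt "0 0.03 -0.045 0 0" --pt "0 0.03 -0.045 0 0" --pt "0 0.03 -0.045 0 0" --pt "0 0.03 -0.045 0 0" --pt "0 0.03 -0.045 0 0" --pt "0 0.03 -0.045 0 0"

```text
time: 1.9
ee_pos: [0.5485, -0.1998, 0.301]
eef_rot: [-179.6, 0.7, -9.6]
contact_force: [1.0, -0.6, 0.1]
opening: 0.0005
```

>>> arm_command --pt "0 0.035 -0.038 0 0" --pt "0 0.035 -0.038 0 0" --pt "0 0 0 0 0"

```text
time: 2.28
ee_pos: [0.6339, -0.1284, 0.2979]
eef_rot: [-179.5, 0.9, -8.7]
contact_force: [0.0, 0.2, -0.6]
opening: 0.0007
```

```bash
cat >> h.py <<'E'
def rel(p=None):
    p=robot.observe()['ee_pos'] if p is None else p
    a=np.radians(-9.5);q=np.array(p)-[.557,-.123,.13]
    return (q[0]*np.cos(a)+q[1]*np.sin(a)).round(4),(-q[0]*np.sin(a)+q[1]*np.cos(a)).round(4),q[2].round(4)
E
python3 - <<'E'
from h import *
s=robot.observe();print(s['time'],rel(),s['eef_rot'],s['contact_force'])
E
```

```text
2.275 (np.float64(0.0767), np.float64(0.0074), np.float64(0.1679)) [-179.48674913    0.85670367   -8.73765946] [ 0.04477921  0.16408619 -0.57144464]
```

>>> arm_command --pt "0 0 0.002 0.04 0" --pt "0 0 0.002 0.04 0" --pt "0 0 0 0.024 0" --pt "0 0 0 0 0"

```text
time: 2.78
ee_pos: [0.63, -0.1329, 0.1891]
eef_rot: [-179.6, 1.0, -8.3]
contact_force: [-0.2, 0.4, 0.2]
opening: 0.0008
```

Run:
```python
from h import *
s=robot.observe();print(s['time'],rel(),s['eef_rot'],s['contact_force'])
d=cap('side','s1.png');c=d['pixels'][145:285,150:330]; cv2.imwrite('pics/s1z.png',cv2.resize(c,(770,600),interpolation=cv2.INTER_CUBIC))
```

```text
2.775 (np.float64(0.0736), np.float64(0.0023), np.float64(0.0591)) [-179.55768595    1.03316012   -8.30009246] [-0.16584467  0.39006795  0.15692909]
```

View pics/s1z.png

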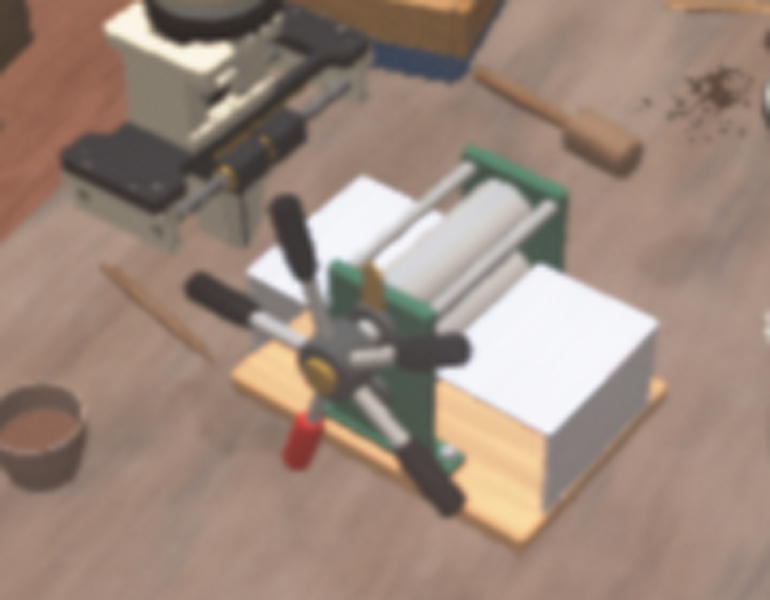

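The closed fingers hang behind the upper black spoke, with the gripper at about (150,150) and the spoke tip at (290,210). I'll start a gentle push toward the robot.

>>> arm_command --pt "0 -0.008 0 -0.003 0" --pt "0 -0.008 0 0 0" --pt "0 -0.008 0 0 0" --pt "0 -0.008 0 0 0" --pt "0 -0.008 0 0 0" --pt "0 -0.008 0 0 0"

```text
time: 3.58
ee_pos: [0.5837, -0.1263, 0.1998]
eef_rot: [-179.6, 0.3, -8.3]
contact_force: [2.4, 0.7, 1.9]
opening: 0.0005
```

```bash
cat >> h.py <<'E'
def st(f=None):
    s=robot.observe();print(s['time'],rel(),s['eef_rot'].round(1),s['contact_force'].round(1))
    if f:
        d=cap('side',f+'.png');c=d['pixels'][145:285,150:330]; cv2.imwrite('pics/'+f+'z.png',cv2.resize(c,(770,600),interpolation=cv2.INTER_CUBIC)); report(d)
        print(hubest(d))
        return d
E
python3 -c "
from h import *
st('s2')"
```

```text
3.575 (np.float64(0.0269), np.float64(0.0012), np.float64(0.0698)) [-179.6    0.3   -8.3] [2.4 0.7 1.9]
red 74 147.4 0.009
blk [(-140, 85), (-76, 11), (-68, 77), (-4, 92), (4, 12), (60, 4), (68, 58)]
black phase mod72 4.1 mean y 0.008
((0.5382660031318665, -0.23509958386421204), (0.13052229583263397, 0.24243131279945374), 80.49755859375)
```

View pics/s2z.png

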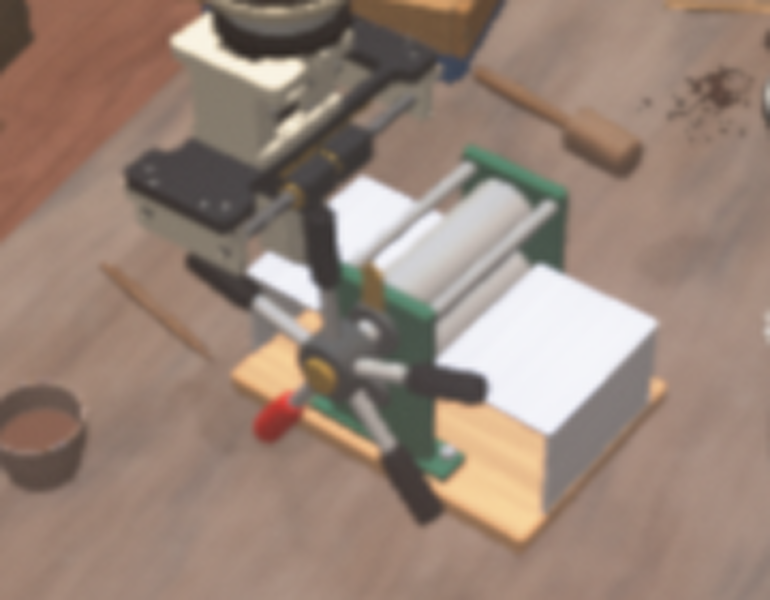

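The wheel turned about 13°, at 3 N, and the roller hasn't moved. Continuing, lowering the tip as the spoke goes over.

>>> arm_command --pt "0 -0.01 0 0.003 0" --pt "0 -0.01 0 0.003 0" --pt "0 -0.01 0 0.003 0" --pt "0 -0.01 0 0.003 0" --pt "0 -0.01 0 0.004 0" --pt "0 -0.01 0 0.004 0" --pt "0 -0.01 0 0.004 0" --pt "0 -0.01 0 0.004 0"

```text
time: 4.62
ee_pos: [0.4991, -0.1138, 0.1704]
eef_rot: [-179.6, 0.2, -8.3]
contact_force: [2.2, 0.2, 2.3]
opening: 0.0007
```

```bash
python3 -c "
from h import *
st('s3')"
```

```text
4.625 (np.float64(-0.0586), np.float64(-0.0005), np.float64(0.0404)) [-179.6    0.2   -8.3] [2.2 0.2 2.3]
red 126 73.5 0.006
blk [(-140, 67), (-132, 30), (-76, 4), (-68, 75), (-60, 7), (-4, 11), (4, 12), (140, 10), (148, 37)]
black phase mod72 8.8 mean y 0.008
((0.5365830659866333, -0.23602238297462463), (0.12890103459358215, 0.24217721819877625), 79.00977325439453)
```

View pics/s3z.png

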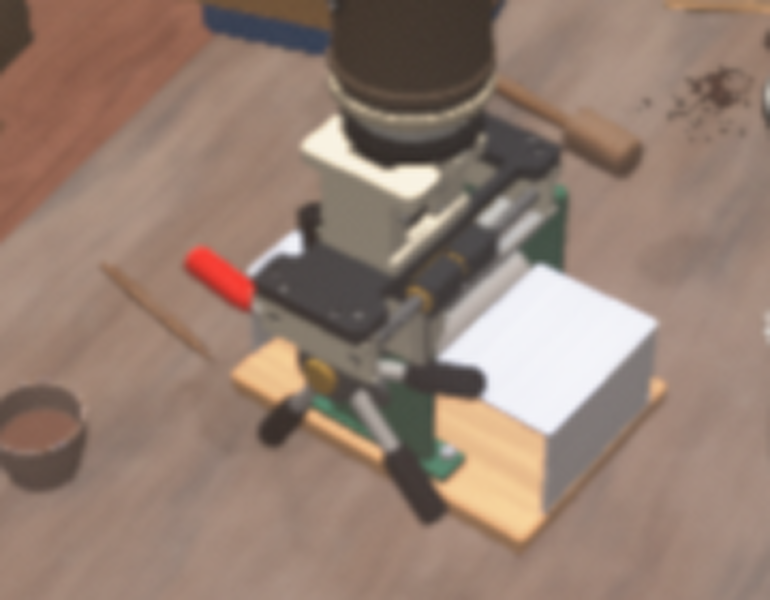

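Red is at about 75° and the next black spoke is at about 4°. I'll lift, go over it and come down behind it.

>>> arm_command --pt "0 0 0 -0.04 0" --pt "0 0 0 -0.04 0" --pt "0 0 0 -0.035 0" --pt "0 0.04 0 0 0" --pt "0 0.04 0 0 0" --pt "0 0.035 0 0 0" --pt "0 0 0 0 0"

```text
time: 5.55
ee_pos: [0.6045, -0.1315, 0.281]
eef_rot: [-179.7, 1.6, -8.3]
contact_force: [-0.8, 0.3, -1.3]
opening: 0.0006
```

```bash
python3 -c "
from h import *
st('s4')"
```

```text
5.55 (np.float64(0.0483), np.float64(-0.0006), np.float64(0.151)) [-179.7    1.6   -8.3] [-0.8  0.3 -1.3]
red 135 72.3 0.006
blk [(-140, 86), (-132, 11), (-76, 8), (-68, 80), (-60, 8), (-4, 85), (4, 7), (140, 16), (148, 33)]
black phase mod72 6.2 mean y 0.008
((0.537643551826477, -0.23561856150627136), (0.12993595004081726, 0.24257200956344604), 80.4366455078125)
```

View pics/s4z.png

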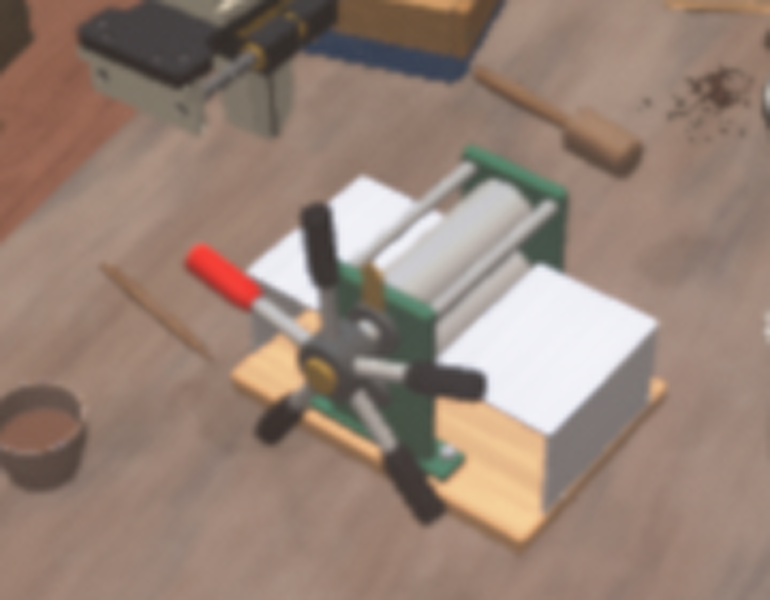

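>>> arm_command --pt "0 0.004 0 0.04 0" --pt "0 0 0 0.03 0" --pt "0 0 0 0.018 0" --pt "0 -0.008 0 0 0" --pt "0 -0.008 0 0 0" --pt "0 -0.008 0 0 0" --pt "0 -0.01 0 0.002 0" --pt "0 -0.01 0 0.003 0" --pt "0 -0.01 0 0.003 0" --pt "0 -0.01 0 0.003 0" --pt "0 -0.01 0 0.004 0"

```text
time: 6.98
ee_pos: [0.5236, -0.1192, 0.1821]
eef_rot: [-179.7, 1.3, -8.4]
contact_force: [4.0, -0.6, 0.1]
opening: 0.0006
```

```bash
python3 -c "
from h import *
st('s5')"
```

```text
6.975 (np.float64(-0.0336), np.float64(-0.0017), np.float64(0.0521)) [-179.7    1.3   -8.4] [ 4.  -0.6  0.1]
red 25 22.9 0.006
blk [(-124, 18), (-116, 74), (-52, 68), (-44, 33), (84, 36), (92, 40), (164, 28), (172, 31)]
black phase mod72 26.4 mean y 0.008
((0.4743591547012329, -0.22345057129859924), (0.12661029398441315, 0.11245423555374146), 79.92546844482422)
```

>>> arm_command --pt "0 -0.01 0 0.005 0" --pt "0 -0.008 0 0.004 0" --pt "0 0 0 -0.04 0" --pt "0 0 0 -0.04 0" --pt "0 0 0 -0.035 0" --pt "0 0.04 0 0 0" --pt "0 0.04 0 0 0" --pt "0 0.04 0 0 0" --pt "0 0 0 0 0"

```text
time: 8.15
ee_pos: [0.6159, -0.1347, 0.2795]
eef_rot: [-179.8, 2.7, -8.4]
contact_force: [-0.8, -1.0, 0.4]
opening: 0.0006
```

```bash
python3 -c "
from h import *
st('s6')"
```

```text
8.15 (np.float64(0.06), np.float64(-0.0018), np.float64(0.1495)) [-179.8    2.7   -8.4] [-0.8 -1.   0.4]
red 109 4.5 0.007
blk [(-140, 32), (-132, 65), (-68, 56), (-60, 38), (68, 57), (76, 29), (148, 37), (156, 13)]
black phase mod72 9.4 mean y 0.008
((0.5378345251083374, -0.23556381464004517), (0.13036291301250458, 0.2417864352464676), 80.32762145996094)
```

View pics/s6z.png

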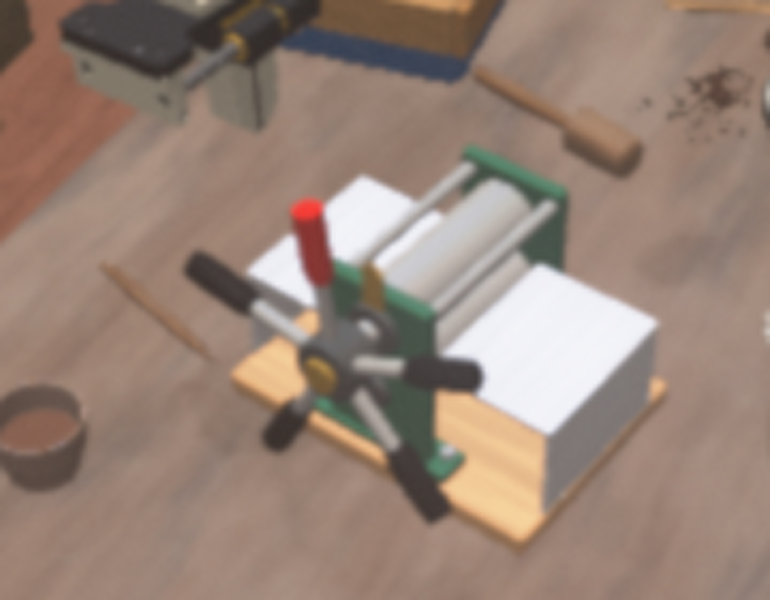

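Red is near upright. The depth points come from the near faces only, so they're biased. I'll get the angle by silhouette fitting instead.

```bash
cat > fit.py <<'E'
from h import *
from scipy.optimize import minimize
a=np.radians(-9.6);ex=np.array([np.cos(a),np.sin(a),0]);ey=np.array([-np.sin(a),np.cos(a),0]);ez=np.array([0,0,1.])
S=6
def masks(d,H,th):
    out=[]
    for k in range(5):
        t=np.radians(th+72*k);o=np.sin(t)*ex+np.cos(t)*ez;n=np.cos(t)*ex-np.sin(t)*ez
        f=np.linspace(0,2*np.pi,24,endpoint=False)
        ring=.01*(np.cos(f)[:,None]*n+np.sin(f)[:,None]*ey)
        P=np.vstack([H+.062*o+ring,H+.115*o+ring])
        uv=cv2.projectPoints(P,d['rvec'],d['tvec'],d['K'],None)[0].reshape(-1,2)
        out.append(cv2.convexHull(uv.astype(np.float32)).reshape(-1,2))
    return out
def fit(d,th0,box):
    u0,u1,v0,v1=box
    p=d['pixels'][v0:v1,u0:u1]
    p=cv2.resize(p,None,fx=S,fy=S,interpolation=cv2.INTER_CUBIC).astype(int)
    x,y,z,r,an,red0,blk0=spokes(d,np.array([.557,-.123,.13]))
    near=((abs(y)<.03)&(r<.135)&(z>-.115)&(r>.045)).astype(np.uint8)
    near=cv2.dilate(near,np.ones((3,3)))[v0:v1,u0:u1]
    near=cv2.resize(near,None,fx=S,fy=S,interpolation=cv2.INTER_NEAREST)>0
    red=near&(p[...,2]>p[...,1]+45)&(p[...,2]>p[...,0]+45)
    blk=near&(p.max(-1)<80)
    def loss(q):
        H=np.array([.557,-.123,.13])+q[1]*1e-3*ex+q[2]*1e-3*ez
        L=0
        hs=masks(d,H,q[0])
        mr=np.zeros(red.shape,np.uint8);mb=mr.copy()
        for k,h in enumerate(hs):
            cv2.fillConvexPoly(mr if k==0 else mb,np.round(((h+.5-[u0,v0])*S-.5)*16).astype(np.int32),255,shift=4)
        mr=mr>0;mb=(mb>0)
        return 2-(mr&red).sum()/max((mr|red).sum(),1)-(mb&blk).sum()/(mb|blk).sum()
    best=min(((loss([t,0,0]),t) for t in np.arange(th0-30,th0+30,2)))
    r=minimize(loss,[best[1],0,0],method='Nelder-Mead',options=dict(initial_simplex=[[best[1]-2,-3,-3],[best[1]+2,-3,3],[best[1],4,0],[best[1]+1,2,5]]))
    return r.x.round(2),round(r.fun,3)
E
python3 - <<'E'
from fit import *
print(fit(load('side0.png'),160,(180,285,180,275)))
print(fit(load('top0.png'),160,(190,230,140,240)))
print(fit(load('s4.png'),75,(180,285,180,275)))
print(fit(load('s6.png'),10,(180,285,180,275)))
d=cap('top','t6.png');print(fit(d,10,(190,230,140,240)))
E
```

```text
(array([161.72,   1.62,   0.54]), np.float64(0.862))
(array([161.29,  -0.41,   0.92]), np.float64(0.779))
(array([76.38,  1.57, -1.62]), np.float64(0.806))
(array([ 8.95,  0.33, -1.43]), np.float64(0.866))
(array([ 7.31,  1.78, -2.94]), np.float64(0.697))
```

Run:
```python
from fit import *
print(fit(load('s2.png'),4-144+288,(180,285,180,275)))
```

```text
(array([147.49,   0.74,  -1.07]), np.float64(0.943))
```

>>> arm_command --pt "0 0 0 0.04 0" --pt "0 0 0 0.03 0" --pt "0 0 0 0.016 0" --pt "0 -0.008 0 0 0" --pt "0 -0.006 0 0 0" --pt "0 0 0 0 0"

```text
time: 9.0
ee_pos: [0.5914, -0.1314, 0.1969]
eef_rot: [-179.8, 2.7, -8.4]
contact_force: [0.8, 0.3, 0.6]
opening: 0.0003
```

```bash
python3 -c "
from fit import *
d=st('s7');print(fit(d,8,(180,285,180,275)))"
```

```text
9.0 (np.float64(0.0353), np.float64(-0.0026), np.float64(0.0669)) [-179.8    2.7   -8.4] [0.8 0.3 0.6]
red 117 4.8 0.006
blk [(-140, 24), (-132, 70), (-68, 53), (-60, 31), (68, 49), (76, 32), (148, 36), (156, 13)]
black phase mod72 9.6 mean y 0.008
((0.5374908447265625, -0.23577013611793518), (0.12918229401111603, 0.242239311337471), 80.22692108154297)
(array([ 8.14,  1.68, -1.45]), np.float64(0.868))
```

>>> arm_command --pt "0 -0.005 0 0.002 0" --pt "0 -0.004 0 0.001 0" --pt "0 0 0 0 0"

```text
time: 9.43
ee_pos: [0.584, -0.1301, 0.1958]
eef_rot: [-179.8, 2.4, -8.4]
contact_force: [0.4, -0.4, 0.1]
opening: 0.0007
```

```bash
python3 -c "
from fit import *
d=st('s8');print(fit(d,8,(180,285,180,275)))"
```

```text
9.425 (np.float64(0.0278), np.float64(-0.0026), np.float64(0.0658)) [-179.8    2.4   -8.4] [ 0.4 -0.4  0.1]
red 109 1.7 0.007
blk [(-140, 76), (-132, 13), (-76, 4), (-68, 69), (-60, 4), (68, 57), (76, 5), (140, 15), (148, 33)]
black phase mod72 6.4 mean y 0.008
((0.5383268594741821, -0.2346726655960083), (0.1291864961385727, 0.24277517199516296), 80.84725952148438)
(array([ 5.67,  0.06, -1.48]), np.float64(0.938))
```

>>> arm_command --pt "0 -0.004 0 0.001 0" --pt "0 -0.004 0 0.001 0" --pt "0 0 0 0 0"

```text
time: 9.85
ee_pos: [0.5764, -0.1289, 0.1943]
eef_rot: [-179.8, 2.3, -8.4]
contact_force: [1.0, -0.9, 0.1]
opening: 0.0005
```

```bash
python3 -c "
from fit import *
d=st('s9');print(fit(d,4,(180,285,180,275)))"
```

```text
9.85 (np.float64(0.0201), np.float64(-0.0026), np.float64(0.0643)) [-179.8    2.3   -8.4] [ 1.  -0.9  0.1]
red 106 -3.3 0.007
blk [(-148, 27), (-140, 60), (-76, 43), (-68, 30), (60, 12), (68, 20), (140, 36), (148, 6)]
black phase mod72 2.5 mean y 0.008
((0.5372670292854309, -0.23518070578575134), (0.12963786721229553, 0.24158445000648499), 80.70770263671875)
(array([ 0.01,  2.02, -2.79]), np.float64(1.032))
```

>>> arm_command --pt "0 0.01 0 0 0" --pt "0 0.02 0 0 0" --pt "0 0.015 0 -0.01 0" --pt "0 0 0 -0.04 0" --pt "0 0 0 -0.05 0" --pt "0 0.03 0 -0.05 0" --pt "0 0.03 0 0 0" --pt "0 0 0 0 0"

```text
time: 10.9
ee_pos: [0.689, -0.1464, 0.3389]
eef_rot: [-179.8, 3.0, -8.4]
contact_force: [-0.2, -0.1, -0.4]
opening: 0.0006
```

```bash
python3 -c "
from fit import *
d=st('s10');print(fit(d,0,(180,285,180,275)))
d=cap('top','t10.png');print(fit(d,0,(190,230,140,240)),hubest(d))"
```

```text
10.9 (np.float64(0.1341), np.float64(-0.0013), np.float64(0.2089)) [-179.8    3.    -8.4] [-0.2 -0.1 -0.4]
red 103 -2.9 0.006
blk [(-148, 26), (-140, 59), (-76, 46), (-68, 14), (60, 52), (68, 33), (140, 36), (148, 5)]
black phase mod72 0.9 mean y 0.008
((0.5373241305351257, -0.23571015894412994), (0.12938110530376434, 0.24168851971626282), 80.25212860107422)
(array([ 0.18,  2.43, -1.5 ]), np.float64(0.968))
(array([-0.52,  1.52, -3.07]), np.float64(0.444)) ((0.5384935140609741, -0.23668134212493896), (0.12180563062429428, 0.2402535229921341), 80.42899322509766)
```

View pics/s10z.png

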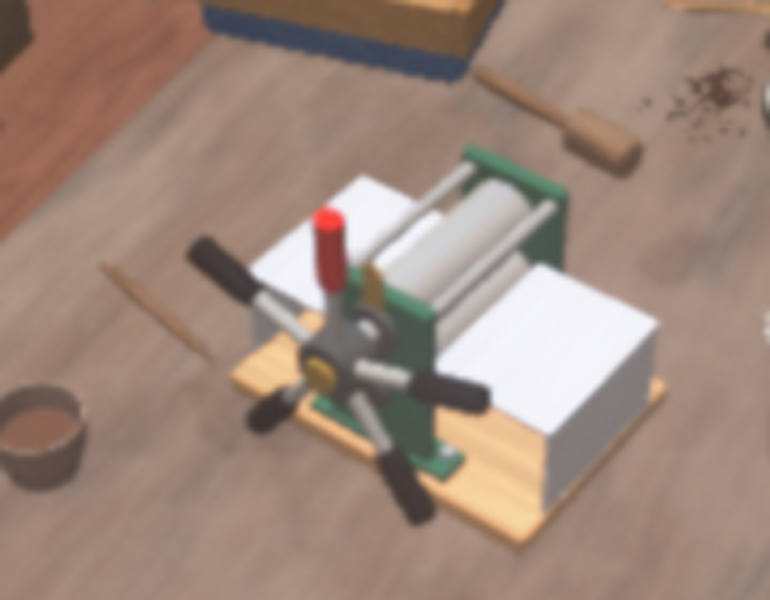

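The red grip, at (330,250), stands upright in line with the brass pointer at (373,288). Both silhouette fits are within 1° of vertical and the roller hasn't moved. The hand is clear, so I'm handing in.

```bash
python3 -c "
from h import *
print(robot.finish_job())"
```

```text
the job is handed in; nothing more can be done
None
```

I turned the star wheel back about 161° in three gentle pushes with the closed fingertips, two on black spokes and the last on the red one. The top moved toward the robot, and the job was handed in at about 11 s.

- **Red spoke:** after I took the hand away, silhouette fits put it at +0.2° (side camera) and −0.5° (top camera) from straight up. The limit is about 6°. The raw depth points read −2.9°, but they sample only the grip's near face, so I trusted the fits.
- **Slab roller:** its feed-table position agreed with the start to within about 1 mm and 0.1°.
- **Forces:** every reading was about 4 N or less. I only read the force at the end of each move, so brief peaks in between weren't seen.
- **Bystanders:** nothing touched them. Those in the final close-up (cup, bamboo point, mallet) looked unmoved; I didn't measure any of them again.

The hand finished clear of everything, at a height of 0.34 m. The hand-in gave no verdict.

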